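# Swap the test nests round to their own docks

### The arm

A 6-joint arm with a two-finger parallel gripper is mounted at the origin on a cart in front of the work surface, level with it; the furniture and walls round the work are solid. World frame = base frame: x ahead of the robot, y to its left, z up, the work surface at z = 0. Lengths are in m, angles in degrees, forces in N, time in s.
With the tool pointing down it reaches from about 0.4 to 0.825 m from the base axis. Payload 7 kg.
Tool frame: the origin (TCP) lies midway between the tips of the shut fingers; the grasp point (between the pads) lies 19 mm behind it; z points along the fingers, y is the direction in which the jaws open and shut (so a half turn about z gives the same grasp; the last joint's range is limited). The gripper opens to 88 mm and grips with 3 to 60 N. Pads are 19 mm wide; open, the fingers measure 130 mm over their backs; the gripper's body (78 mm by 193 mm) begins 47 mm behind the grasp point.
Start: joints at [80.564, 20.546, 0.682, 0, -70.136, -16.507], TCP at [0.295, 0.607, 0.227] pointing down, gripper open.
Joint ranges: [-176.03, 176.03], [-82.01, 121.73], [-58.28, 71.71], [-173.87, 95.51], [-174.79, -0.11], [-173.66, 173.66]. Speed limits (degrees/s): [136.94, 136.94, 172.46, 180, 180, 180].

### API

Orientations are given as [roll, pitch, yaw] about the fixed x, y, z axes, in that order (R = Rz(yaw) Ry(pitch) Rx(roll)).
In Python, from plant import ctrl gives the robot as it stands. The module is installed in compiled form; this text tells all that it offers.
- The arm moves only by the tool arm_command, never from a script. Its argument "targets" is a list that holds one entry, the list of rows, each a list of 7 numbers: the turn, a rotation vector about the world's x, y, z in rad, then the shift along the world's x, y, z in cm, then the opening, from 0 (shut) to 1 (fully open). A call has 1 to 8 rows; each row is the pose to reach, as a shift and turn from the pose commanded when the call began; what a row does not reach only later rows make up. A row lasts 1/12 s, in which the tool goes at most 41.7 mm and 7.16 degrees, less where a joint would pass 70% of its speed; a pose out of reach is approached as far as the arm can. A call with a gripper value outside its range is refused whole. The fingers move at their own pace and stop on an object; the grip force is fixed at half the most. Time passes only in rows, so rows that repeat a pose let the fingers close. It gives the time, the measured TCP pose, the force and the opening at its end, in the units of the state.
- ctrl.get_obs(): the state, without advancing time (a new reading comes with each control period).
- ctrl.snapshot(name): name is "side" or "top" or "wrist"; returns the picture (420x560x3 uint8, blue, green, red); there is no depth.
- ctrl.camera_model(name): a dict with "K" (3x3 intrinsics, pixels), "xyz" and "rotation" of the camera in the world. Camera axes: x right, y up, looking along -z (the intrinsics and any distortion apply to the point x, -y, -z); pixel columns grow to the right and rows downward; lengths in m; the calibration is good to about 2 mm. A picture is of the moment at which its call begins: read the wrist's pose just before it. camera_model takes no time and is no camera call; for the wrist camera it gives the pose at the moment of the call.
- ctrl.close_job(): hands the job in, once; it reports no verdict.
The state is a dict: "clock": time; "joint_pos": joint angles; "qvel": joint speeds; "tau": joint torques, N m; "tool_pos": TCP position; "orientation": TCP orientation; "force": force on the tool from outside, world axes, zero at the start; "moment": the same for the moment, N m; "opening": finger opening in m.
Only numpy, scipy, OpenCV 4.12 (cv2) and the standard library are available. Lean on these libraries where they do the work, as an engineer would, in place of code of your own. Each camera call takes 0.05 s, during which the arm holds its last target. There are 200 camera calls.

### The job

The three test nests have been put back on the wrong docks: move them round so that each one stands flat inside the frame that has the colour of its cover, lengthwise like the frame. Park a nest on the empty black-framed pad while you need the room. Set every nest down instead of dropping it, keep it upright, and leave the loupe, the stamp and the dropper bottle as they stand.

Things in the scene. Friction and masses are not known exactly. Their poses are not given: they have to be found in the camera images.
- nest_red: loose test nest: brown block 60 x 90 mm (x, y), 12 high, a pin 22 high at two corners; fixed red cover 50 x 72 mm, top 24 mm above the underside; on its middle an upright red grip rib, 12 mm thick (y), 44 long (x), from 24 to 50 mm above the underside: pinch it across the 12 mm. 0.12 to 0.26 kg. Origin: centre of the underside; y long side, z up. Same after a half turn.
- nest_blue: loose test nest: brown block 60 x 90 mm (x, y), 12 high, a pin 22 high at two corners; fixed blue cover 50 x 72 mm, top 24 mm above the underside; on its middle an upright blue grip rib, 12 mm thick (y), 44 long (x), from 24 to 50 mm above the underside: pinch it across the 12 mm. 0.12 to 0.26 kg. Origin: centre of the underside; y long side, z up. Same after a half turn.
- nest_yellow: loose test nest: brown block 60 x 90 mm (x, y), 12 high, a pin 22 high at two corners; fixed yellow cover 50 x 72 mm, top 24 mm above the underside; on its middle an upright yellow grip rib, 12 mm thick (y), 44 long (x), from 24 to 50 mm above the underside: pinch it across the 12 mm. 0.12 to 0.26 kg. Origin: centre of the underside; y long side, z up. Same after a half turn.
- dock_red: fixed dock: grey plate 94 x 124 mm (x, y), deck 6 mm above the table; round it a raised red frame 7 mm wide, 80 x 110 mm inside, top 9 mm above the table. A nest stands on the deck inside the frame with 10 mm to spare all round, its origin 6 mm above this one. Origin: centre of the underside; y long side, z up.
- dock_blue: fixed dock: grey plate 94 x 124 mm (x, y), deck 6 mm above the table; round it a raised blue frame 7 mm wide, 80 x 110 mm inside, top 9 mm above the table. A nest stands on the deck inside the frame with 10 mm to spare all round, its origin 6 mm above this one. Origin: centre of the underside; y long side, z up.
- dock_yellow: fixed dock: grey plate 94 x 124 mm (x, y), deck 6 mm above the table; round it a raised yellow frame 7 mm wide, 80 x 110 mm inside, top 9 mm above the table. A nest stands on the deck inside the frame with 10 mm to spare all round, its origin 6 mm above this one. Origin: centre of the underside; y long side, z up.
- parking_pad: fixed plate of the same form and size as the docks (deck 6 mm above its origin, 80 x 110 mm inside the frame) with a black frame, empty at the start: the free spot. Origin: centre of the underside; y long side, z up. Tall equipment stands beyond the plates: programmers where x > 0.6 and y > 0.28, a 0.25 m high tray stack where x > 0.7; travel on the near side of it.
- loupe: black eye loupe standing on the table, 38 mm across, 36 mm high, loose; a bystander. Origin: centre of the underside.
- stamp: black hand stamp standing upright, 24 mm across, 60 mm high, loose, between the plates; a bystander. Origin: centre of the underside.
- dropper_bottle: brown dropper bottle standing upright, 34 mm across, 102 mm high, loose; a bystander. Origin: centre of the underside.

How it is judged:
By the outcome, as a careful person would: the job done as asked, in the order asked, and still so for the second after the job is handed in, with the robot touching nothing.
It also fails if it takes over 112 s, if anything falls off the work surface, if the arm or the gripper's body presses on something with over 40 N, if the wrist force passes 120 N, or if a joint passes its speed limit or range.

## Working session

There is one attempt and no reset: what is moved stays moved. The work goes in short steps, Python scripts to look and compute and a tool call to move; the robot and the scene stay as the last step left them, time stands still between calls to the robot, and variables do not carry over. Pictures are saved under pics/ and viewed, about 12 in all and at most 16, crops included, and the job is handed in when it is done.

Besides the shell and the picture viewer there is one more tool, called by a JSON object that holds its "method" and its "body". arm_command: Moves the arm, as the interface text tells. Its arguments: {"type":"object","properties":{"targets":{"type":"array","items":{"type":"array","items":{"type":"array","items":{"type":"number"}}}}},"required":["targets"]}

```bash
mkdir -p pics; python3 - <<'E'
from plant import ctrl
import cv2,numpy as np
o=ctrl.get_obs();print({k:np.round(v,3) for k,v in o.items()})
for n in("top","side"):
    cv2.imwrite(f"pics/{n}0.png",ctrl.snapshot(n)); m=ctrl.camera_model(n);print(n,m)
E
```

```text
{'clock': np.float64(0.0), 'joint_pos': array([ 8.0564e+01,  2.0591e+01,  6.3400e-01, -2.0000e-02, -7.0135e+01,
       -1.6507e+01]), 'qvel': array([-0.012,  0.034, -0.052,  0.046,  0.01 ,  0.07 ]), 'tau': array([-1.0000e-03, -5.8272e+01,  2.9305e+01,  6.9970e+00,  7.0000e-03,
       -0.0000e+00]), 'tool_pos': array([0.295, 0.607, 0.226]), 'orientation': array([ 1.79906e+02, -8.00000e-03, -2.59490e+01]), 'force': array([ 0.307, -0.235, -0.073]), 'moment': array([-0.058, -0.007,  0.032]), 'opening': np.float64(0.088)}
top {'K': array([[458.12443302,   0.        , 277.29849065],
       [  0.        , 458.12443302, 210.735857  ],
       [  0.        ,   0.        ,   1.        ]]), 'xyz': array([ 0.494146  , -0.06035653,  0.90821284]), 'rotation': array([  2.27805945,  -0.73053868, -88.48023505])}
side {'K': array([[510.1023813 ,   0.        , 281.2146857 ],
       [  0.        , 510.1023813 , 208.84878077],
       [  0.        ,   0.        ,   1.        ]]), 'xyz': array([ 0.14572863, -0.75277214,  0.42163014]), 'rotation': array([ 65.46018057,   1.0961952 , -29.41557381])}
```

View pics/top0.png

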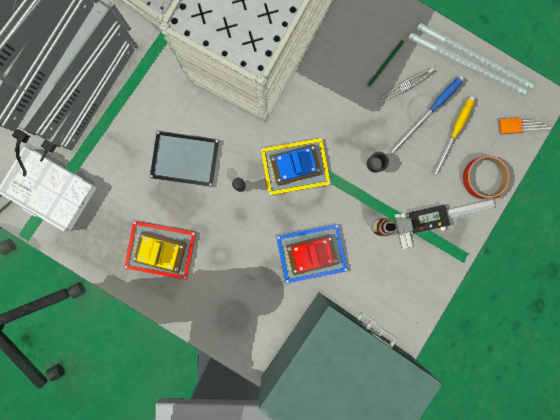

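View pics/side0.png

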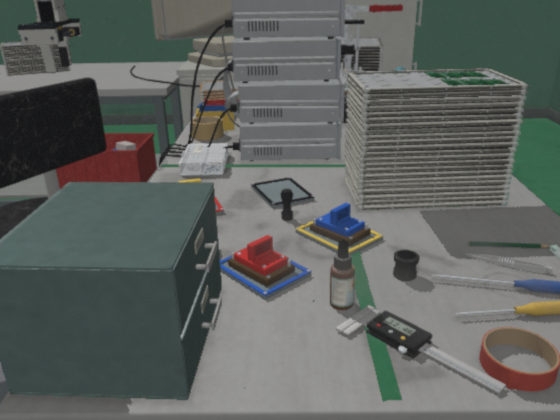

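Top view: the yellow nest is on the red dock (160,250), the blue nest on the yellow dock (297,165) and the red nest on the blue dock (313,253). The pad at (185,158) is empty, and the stamp stands at (239,185). Plan: yellow→pad, red→red dock, blue→blue dock, yellow→yellow dock.

```bash
cat > h.py <<'E'
import cv2,numpy as np
from scipy.spatial.transform import Rotation as R
def rays(m,px,z):
    px=np.atleast_2d(px).astype(float); K=m["K"]
    d=np.c_[(px[:,0]-K[0,2])/K[0,0],-(px[:,1]-K[1,2])/K[1,1],-np.ones(len(px))]
    d=R.from_euler("xyz",m["rotation"],degrees=True).apply(d)
    return (m["xyz"]+d*((z-m["xyz"][2])/d[:,2])[:,None])[:,:2]
def mask(img,c):
    h=cv2.cvtColor(img,cv2.COLOR_BGR2HSV)
    if c=="black": return cv2.inRange(h,(0,0,0),(180,255,70))
    rg={"red":[(0,5),(172,180)],"yellow":[(22,34)],"blue":[(100,125)]}[c]
    return sum(cv2.inRange(h,(a,120,60),(b,255,255)) for a,b in rg)
def comps(img,c,m,z,amin=150):
    """coloured blobs -> (px centre, world centre, long-axis yaw mod 180, long, short)"""
    out=[]
    for k in cv2.findContours(mask(img,c),cv2.RETR_EXTERNAL,cv2.CHAIN_APPROX_NONE)[0]:
        x,y,w,h=cv2.boundingRect(k)
        if w*h<amin or min(w,h)<12: continue
        p=rays(m,k[:,0],z); b=cv2.boxPoints(cv2.minAreaRect((p*1000).astype(np.float32)))
        e=[b[1]-b[0],b[2]-b[1]]; l=max(e,key=np.linalg.norm); s=min(e,key=np.linalg.norm)
        out.append((c,(x+w//2,y+h//2),np.round(b.mean(0),1),"yaw %.1f"%(np.degrees(np.arctan2(l[1],l[0]))%180),"%.0fx%.0f"%(np.linalg.norm(l),np.linalg.norm(s))))
    return out
E
python3 - <<'E'
from h import *
from plant import ctrl
i=cv2.imread("pics/top0.png");m=ctrl.camera_model("top")
for c in("red","blue","yellow","black"):
  for z in(.009,.030):
    for r in comps(i,c,m,z,600): print(z,*r)
print(rays(m,[(239,185),(378,161),(383,227)],.06))
E
```

```text
0.009 red (313, 255) [ 446.2 -141.7] yaw 105.5 74x52
0.009 red (160, 250) [447.6 157. ] yaw 81.2 124x95
0.009 red (475, 179) [ 600.  -454.5] yaw 16.4 80x36
0.03 red (313, 255) [ 447.3 -139.8] yaw 105.5 72x50
0.03 red (160, 250) [448.7 151.9] yaw 81.2 121x92
0.03 red (475, 179) [ 597.5 -445.2] yaw 16.4 78x35
0.009 blue (312, 254) [ 448.7 -140.1] yaw 102.8 124x93
0.009 blue (296, 164) [ 624.9 -104.4] yaw 106.9 74x52
0.009 blue (446, 95) [ 771.3 -399.9] yaw 138.6 86x16
0.03 blue (312, 254) [ 449.8 -138.2] yaw 102.8 121x91
0.03 blue (296, 164) [ 621.8 -103.4] yaw 106.9 72x51
0.03 blue (446, 95) [ 764.8 -391.9] yaw 138.6 84x16
0.009 yellow (158, 253) [441.9 160. ] yaw 76.9 76x53
0.009 yellow (295, 166) [ 618.9 -103.5] yaw 101.6 125x95
0.009 yellow (463, 119) [ 723.7 -433. ] yaw 154.4 86x18
0.03 yellow (158, 253) [443.2 154.9] yaw 76.9 74x51
0.03 yellow (295, 166) [ 616.  -102.5] yaw 101.6 122x93
0.03 yellow (463, 119) [ 718.3 -424.3] yaw 154.4 84x17
0.009 black (226, 379) [179.2  16.1] yaw 64.9 118x84
0.009 black (412, 360) [ 246.6 -341.6] yaw 56.1 92x9
0.009 black (348, 315) [ 330.3 -213. ] yaw 57.6 115x10
0.009 black (42, 335) [298.6 394.5] yaw 159.4 214x132
0.009 black (429, 219) [ 522.9 -369.8] yaw 103.3 75x41
0.009 black (184, 158) [628.3 115.7] yaw 83.8 123x93
0.009 black (21, 153) [632.5 429.5] yaw 13.4 90x32
0.009 black (385, 63) [ 831.5 -278.9] yaw 144.0 111x6
0.03 black (226, 379) [186.5  14.3] yaw 64.9 115x82
0.03 black (412, 360) [ 252.3 -335. ] yaw 56.1 90x9
0.03 black (348, 315) [ 334.1 -209.5] yaw 57.6 112x10
0.03 black (42, 335) [303.2 383.9] yaw 159.4 209x129
0.03 black (429, 219) [ 522.3 -362.5] yaw 103.3 73x40
0.03 black (184, 158) [625.2 111.6] yaw 83.8 120x91
0.03 black (21, 153) [629.3 418. ] yaw 13.4 88x31
0.03 black (385, 63) [ 823.6 -273.8] yaw 144.0 109x6
[[ 0.57401345  0.00202798]
 [ 0.6261144  -0.25570544]
 [ 0.50327033 -0.26719536]]
```

{"method": "arm_command", "body": {"targets": [[[0, 0, 0.03, 1.5, -4, 0, 1], [0, 0, 0.06, 4, -12, 0, 1], [0, 0, 0.09, 6, -16, 0, 1], [0, 0, 0.12, 7, -20, 0, 1], [0, 0, 0.15, 8, -24, 0, 1], [0, 0, 0.18, 9, -27, 0, 1], [0, 0, 0.2, 10, -30, 0, 1], [0, 0, 0.22, 11, -33, 0, 1]]]}}

```text
clock: 0.77
tool_pos: [0.4006, 0.2887, 0.2265]
orientation: [180.0, 0.0, -13.3]
force: [0.1, -0.2, 0.3]
opening: 0.0875
```

{"method": "arm_command", "body": {"targets": [[[0, 0, 0, 1, -3, -1, 1], [0, 0, 0, 2, -6, -2, 1], [0, 0, 0, 3, -9, -3, 1], [0, 0, 0, 3.8, -11, -5, 1], [0, 0, 0, 3.8, -12.2, -6, 1], [0, 0, 0, 3.8, -12.2, -6, 1]]]}}

```text
clock: 1.27
tool_pos: [0.4371, 0.1656, 0.1641]
orientation: [179.8, 0.2, -13.5]
force: [-0.6, -0.8, -0.8]
opening: 0.0879
```

```bash
python3 - <<'E'
from h import *
from plant import ctrl
o=ctrl.get_obs();m=ctrl.camera_model("wrist");i=ctrl.snapshot("wrist");cv2.imwrite("pics/w1.png",i)
print(o["clock"],o["tool_pos"],o["orientation"],o["force"],m["xyz"],m["rotation"])
for r in comps(i,"yellow",m,.03,600)+comps(i,"red",m,.009,600): print(*r)
E
```

```text
1.2667 [0.43714104 0.16562386 0.16407082] [179.79058354   0.19193954 -13.51670768] [-0.56647322 -0.75707045 -0.79942445] [0.50805586 0.14803116 0.32331279] [ -15.50304742   -0.19938214 -103.50775745]
yellow (292, 194) [442.6 157.7] yaw 76.5 72x55
red (287, 183) [448.4 158.8] yaw 81.2 124x95
```

View pics/w1.png

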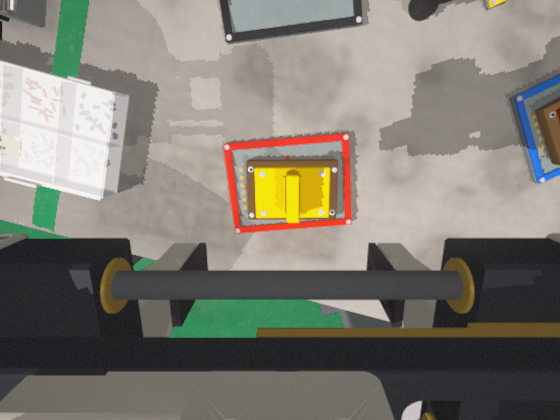

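Wrist view: the yellow nest sits at (292,194) inside the red frame, rib clear. This agrees with the top view within 3 mm, so I descend.

{"method": "arm_command", "body": {"targets": [[[0, 0, 0, 0, 0.1, -2, 1], [0, 0, 0, 0, 0.1, -5, 1], [0, 0, 0, 0, 0.1, -8, 1], [0, 0, 0, 0, 0.1, -10.5, 1], [0, 0, 0, 0, 0.1, -12, 1], [0, 0, 0, 0, 0.1, -12.5, 1], [0, 0, 0, 0, 0.1, -12.5, 1], [0, 0, 0, 0, 0.1, -12.5, 1]]]}}

```text
clock: 1.98
tool_pos: [0.4394, 0.1709, 0.0424]
orientation: [-180.0, -0.0, -13.3]
force: [-0.4, -0.3, -0.2]
opening: 0.0877
```

{"method": "arm_command", "body": {"targets": [[[0, 0, 0, 0.15, -0.8, 0, 1], [0, 0, 0, 0.3, -1.5, -0.2, 1], [0, 0, 0, 0.3, -1.5, -0.6, 1], [0, 0, 0, 0.3, -1.5, -0.8, 1], [0, 0, 0, 0.3, -1.5, -0.8, 1], [0, 0, 0, 0.3, -1.5, -0.8, 0.5], [0, 0, 0, 0.3, -1.5, -0.8, 0], [0, 0, 0, 0.3, -1.5, -0.8, 0]]]}}

```text
clock: 2.65
tool_pos: [0.4418, 0.1551, 0.0336]
orientation: [-180.0, -0.0, -13.3]
force: [-1.3, 0.4, 0.2]
opening: 0.0728
```

{"method": "arm_command", "body": {"targets": [[[0, 0, 0, 0, 0, 0, 0], [0, 0, 0, 0, 0, 0, 0], [0, 0, 0, 0, 0, 0, 0], [0, 0, 0, 0, 0, 0, 0], [0, 0, 0, 0, 0, 0, 0], [0, 0, 0, 0, 0, 0, 0]]]}}

```text
clock: 3.15
tool_pos: [0.4417, 0.1549, 0.0336]
orientation: [180.0, -0.0, -13.3]
force: [0.5, -0.4, 0.3]
opening: 0.0332
```

{"method": "arm_command", "body": {"targets": [[[0, 0, 0, 0, 0, 0, 0], [0, 0, 0, 0, 0, 0, 0], [0, 0, 0, 0, 0, 0, 0], [0, 0, 0, 0, 0, 0, 0], [0, 0, 0, 0, 0, 0, 0], [0, 0, 0, 0, 0, 0, 0]]]}}

```text
clock: 3.65
tool_pos: [0.4419, 0.1551, 0.0336]
orientation: [-180.0, -0.0, -13.3]
force: [1.4, 0.8, -0.5]
opening: 0.012
```

{"method": "arm_command", "body": {"targets": [[[0, 0, 0, 0, 0, 0.3, 0], [0, 0, 0, 0, 0, 1, 0], [0, 0, 0, 0, 0, 2, 0], [0, 0, 0, 0, 0, 3.5, 0], [0, 0, 0, 0, 0, 5, 0], [0, 0, 0, 0, 0, 6, 0], [0, 0, 0, 0, 0, 7, 0], [0, 0, 0, 0, 0, 7, 0]]]}}

```text
clock: 4.32
tool_pos: [0.4425, 0.1554, 0.1058]
orientation: [-179.9, -0.1, -13.3]
force: [0.3, 0.5, -1.7]
opening: 0.012
```

```bash
python3 - <<'E'
from h import *
from plant import ctrl
o=ctrl.get_obs();print(o["tool_pos"],o["orientation"],o["force"],o["opening"])
i=ctrl.snapshot("top");m=ctrl.camera_model("top");cv2.imwrite("pics/t2.png",i)
j=ctrl.snapshot("wrist")
cv2.imwrite("pics/c2.png",np.hstack([cv2.resize(i,(400,300)),cv2.resize(j,(400,300))]))
E
```

```text
[0.44253348 0.15543249 0.10577841] [-1.79859798e+02 -1.17001431e-01 -1.33227802e+01] [ 0.27792664  0.48038482 -1.65334987] 0.012009116303377634
```

View pics/c2.png

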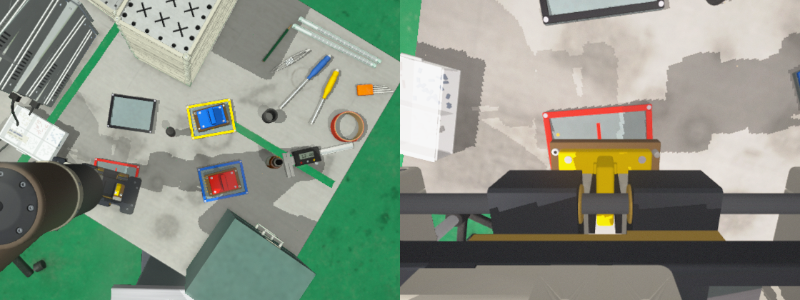

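Image: the yellow nest hangs level in the jaws, about 72 mm up, and the red frame below is empty. Next, carry it to the pad.

{"method": "arm_command", "body": {"targets": [[[0, 0, 0.01, 1, -0.2, 0, 0], [0, 0, 0.03, 3, -0.6, 0, 0], [0, 0, 0.06, 6, -1.3, 0, 0], [0, 0, 0.08, 9, -1.9, 0, 0], [0, 0, 0.1, 12, -2.6, 0, 0], [0, 0, 0.124, 15, -3.2, 0, 0], [0, 0, 0.124, 17.5, -3.8, 0, 0], [0, 0, 0.124, 18.6, -4, 0, 0]]]}}

```text
clock: 5.08
tool_pos: [0.6299, 0.1137, 0.1017]
orientation: [179.9, 0.1, -6.3]
force: [-0.3, -0.3, -1.7]
opening: 0.0119
```

{"method": "arm_command", "body": {"targets": [[[0, 0, 0, 0, 0, 0, 0], [0, 0, 0, 0, 0, -1, 0], [0, 0, 0, 0, 0, -2.5, 0], [0, 0, 0, 0, 0, -4, 0], [0, 0, 0, 0, 0, -5, 0], [0, 0, 0, 0, 0, -5.5, 0], [0, 0, 0, 0, 0, -5.5, 0]]]}}

```text
clock: 5.67
tool_pos: [0.6261, 0.1148, 0.047]
orientation: [179.9, 0.1, -6.2]
force: [0.2, -1.3, -2.7]
opening: 0.0116
```

```bash
python3 - <<'E'
from h import *
from plant import ctrl
o=ctrl.get_obs();print(o["tool_pos"],o["orientation"],o["force"],o["opening"])
m=ctrl.camera_model("wrist");j=ctrl.snapshot("wrist");cv2.imwrite("pics/w3.png",j)
for r in comps(j,"black",m,.009,1500): print(*r)
t=ctrl.camera_model("top");print(rays(t,[(267,118),(165,40)],0), o["joint_pos"])
E
```

```text
[0.6261426  0.11476426 0.04695356] [ 1.79919999e+02  1.47225854e-01 -6.21151780e+00] [ 0.16369104 -1.31860591 -2.66697934] 0.011618500909731348
black (190, 268) [608.2 183.8] yaw 83.7 92x89
black (280, 291) [581.  109.3] yaw 75.6 434x199
[[ 0.71554284 -0.04546432]
 [ 0.86741046  0.16351822]] [ 2.79118865e+01  2.62786182e+01 -1.62171041e+01 -2.21335963e-02
 -4.76710365e+01  5.58916268e+01]
```

View pics/w3.png

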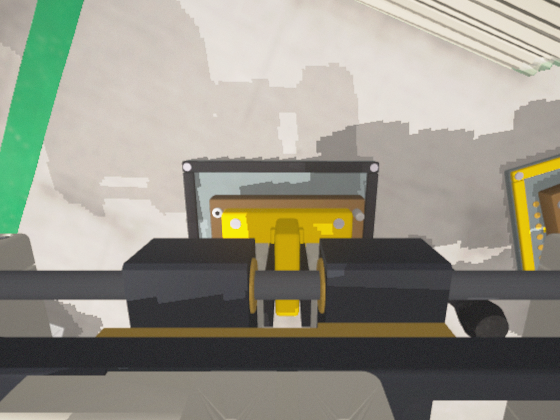

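The nest hangs centred inside the black frame (frame 187–375, nest 212–363 px). Setting it down.

{"method": "arm_command", "body": {"targets": [[[0, 0, 0, 0.1, 0, -0.4, 0], [0, 0, 0, 0.2, 0, -0.8, 0], [0, 0, 0, 0.2, 0, -1.0, 0], [0, 0, 0, 0.2, 0, -1.15, 0], [0, 0, 0, 0.2, 0, -1.25, 0], [0, 0, 0, 0.2, 0, -1.35, 0], [0, 0, 0, 0.2, 0, -1.35, 0]]]}}

```text
clock: 6.3
tool_pos: [0.6297, 0.1149, 0.0349]
orientation: [180.0, 0.0, -6.2]
force: [1.1, 0.7, -2.4]
opening: 0.012
```

{"method": "arm_command", "body": {"targets": [[[0, 0, 0, 0, 0, -0.05, 0], [0, 0, 0, 0, 0, -0.1, 0], [0, 0, 0, 0, 0, -0.15, 0], [0, 0, 0, 0, 0, -0.15, 0]]]}}

```text
clock: 6.63
tool_pos: [0.6298, 0.1149, 0.0337]
orientation: [-180.0, -0.0, -6.2]
force: [0.7, 0.7, -0.6]
opening: 0.0116
```

{"method": "arm_command", "body": {"targets": [[[0, 0, 0, 0, 0, 0, 0.5], [0, 0, 0, 0, 0, 0, 0.5], [0, 0, 0, 0, 0, 0, 0.5], [0, 0, 0, 0, 0, 0, 0.5], [0, 0, 0, 0, 0, 0, 0.5], [0, 0, 0, 0, 0, 0.5, 0.5], [0, 0, 0, 0, 0, 2.5, 0.5], [0, 0, 0, 0, 0, 5, 0.5]]]}}

```text
clock: 7.3
tool_pos: [0.6284, 0.1143, 0.0825]
orientation: [179.9, 0.2, -6.2]
force: [1.2, 0.1, 0.2]
opening: 0.0436
```

{"method": "arm_command", "body": {"targets": [[[0, 0, 0, 0, 0, 3, 0.5], [0, 0, 0.03, -1, -1, 6, 0.5], [0, 0, 0.08, -3, -4, 8, 0.5], [0, 0, 0.13, -5, -7, 8, 0.5], [0, 0, 0.19, -7, -10, 8, 0.5], [0, 0, 0.25, -9, -13, 8, 0.5], [0, 0, 0.31, -11.3, -16, 8, 0.5], [0, 0, 0.379, -13.5, -19, 8, 0.5]]]}}

```text
clock: 7.97
tool_pos: [0.4935, -0.0763, 0.1641]
orientation: [180.0, -0.0, 15.7]
force: [1.5, -0.8, -0.5]
opening: 0.0438
```

{"method": "arm_command", "body": {"targets": [[[0, 0, 0, -2, -3, 0, 0.5], [0, 0, 0, -4, -5.5, 0, 0.5], [0, 0, 0, -4.8, -6.5, 0, 0.5], [0, 0, 0, -4.8, -6.5, 0, 0.5], [0, 0, 0, -4.8, -6.5, 0, 0.5]]]}}

```text
clock: 8.38
tool_pos: [0.4468, -0.1405, 0.1642]
orientation: [180.0, -0.1, 15.4]
force: [0.9, 0.5, 0.7]
opening: 0.0437
```

```bash
python3 - <<'E'
from h import *
from plant import ctrl
o=ctrl.get_obs();print(o["tool_pos"],o["orientation"],o["force"],o["opening"])
m=ctrl.camera_model("wrist");j=ctrl.snapshot("wrist");i=ctrl.snapshot("top");t=ctrl.camera_model("top")
for r in comps(j,"red",m,.03,1500)+comps(j,"blue",m,.009,1500): print(*r)
for r in comps(i,"yellow",t,.03,600): print(*r)
cv2.imwrite("pics/c4.png",np.hstack([cv2.resize(i,(400,300)),cv2.resize(j,(400,300))]))
E
```

```text
[ 0.44682084 -0.14053312  0.16424303] [ 1.79982034e+02 -8.12824888e-02  1.53992962e+01] [0.87963506 0.45349234 0.73860389] 0.04368780450686702
red (284, 202) [ 446.1 -139.6] yaw 105.5 73x57
red (31, 127) [448.2 109.2] yaw 171.5 88x54
blue (287, 193) [ 449.6 -139.3] yaw 102.8 124x94
blue (297, 13) [ 612.2 -106.4] yaw 105.4 77x20
yellow (184, 156) [630.2 111.6] yaw 83.8 75x53
yellow (295, 166) [ 616.1 -102.7] yaw 101.7 121x93
yellow (463, 119) [ 718.4 -424.3] yaw 154.4 84x17
```

View pics/c4.png

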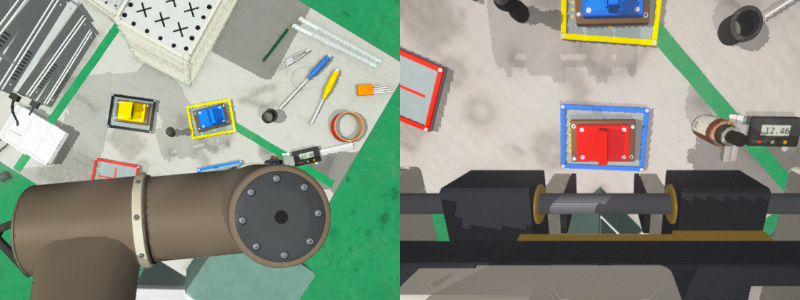

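Top view: the yellow nest stands square in the pad. Wrist view: the red rib is centred under the jaws. I check the cabinet corner's clearance before going down.

```bash
python3 - <<'E'
from h import *
from plant import ctrl
t=ctrl.camera_model("top");m=ctrl.camera_model("wrist")
for z in(.1,.15,.2,.25,.3): print(z,rays(t,[(320,293),(440,385),(260,375)],z).round(3).tolist(),rays(m,[(284,262)],z).round(3))
E
```

```text
0.1 [[0.384, -0.149], [0.23, -0.362], [0.24, -0.047]] [[ 0.417 -0.148]]
0.15 [[0.391, -0.143], [0.246, -0.343], [0.256, -0.048]] [[ 0.44  -0.142]]
0.2 [[0.398, -0.138], [0.262, -0.325], [0.271, -0.049]] [[ 0.462 -0.136]]
0.25 [[0.405, -0.132], [0.279, -0.306], [0.287, -0.05]] [[ 0.484 -0.131]]
0.3 [[0.411, -0.127], [0.295, -0.287], [0.303, -0.051]] [[ 0.507 -0.125]]
```

{"method": "arm_command", "body": {"targets": [[[0, 0, 0, 0, 0, -1.5, 0.5], [0, 0, 0, 0, 0, -3.5, 0.5], [0, 0, 0, 0, 0, -5.5, 0.5], [0, 0, 0, 0, 0, -7.5, 0.5], [0, 0, 0, 0, 0, -9.5, 0.5], [0, 0, 0, 0, 0, -11, 0.5], [0, 0, 0, 0, 0, -12, 0.5], [0, 0, 0, 0, 0, -12.3, 0.5]]]}}

```text
clock: 9.15
tool_pos: [0.4464, -0.1393, 0.0387]
orientation: [-180.0, 0.2, 15.6]
force: [0.5, 0.1, -0.5]
opening: 0.0437
```

{"method": "arm_command", "body": {"targets": [[[0, 0, 0, 0, 0, -0.4, 0.5], [0, 0, 0, 0, 0, -0.7, 0.5], [0, 0, 0, 0, 0, -0.7, 0], [0, 0, 0, 0, 0, -0.7, 0], [0, 0, 0, 0, 0, -0.7, 0], [0, 0, 0, 0, 0, -0.7, 0], [0, 0, 0, 0, 0, -0.7, 0], [0, 0, 0, 0, 0, -0.7, 0]]]}}

```text
clock: 9.82
tool_pos: [0.4469, -0.14, 0.0339]
orientation: [180.0, -0.0, 15.5]
force: [-0.8, 1.9, 2.8]
opening: 0.0117
```

{"method": "arm_command", "body": {"targets": [[[0, 0, 0, 0, 0, 0, 0], [0, 0, 0, 0, 0, 0, 0], [0, 0, 0, 0, 0, 0.5, 0], [0, 0, 0, 0, 0, 1.5, 0], [0, 0, 0, 0, 0, 3, 0], [0, 0, 0, 0, 0, 5, 0], [0, 0, 0, 0, 0, 7, 0], [0, 0, 0, 0, 0, 7, 0]]]}}

```text
clock: 10.48
tool_pos: [0.4488, -0.1403, 0.107]
orientation: [179.9, -0.3, 15.5]
force: [1.6, 0.1, -2.3]
opening: 0.012
```

{"method": "arm_command", "body": {"targets": [[[0, 0, -0.02, 0, 0.7, 0, 0], [0, 0, -0.06, 0, 2.5, 0, 0], [0, 0, -0.11, 0, 5, 0, 0], [0, 0, -0.16, 0, 8, 0, 0], [0, 0, -0.21, 0, 11, 0, 0], [0, 0, -0.26, 0, 14, 0, 0], [0, 0, -0.31, 0, 17, 0, 0], [0, 0, -0.36, 0, 20, 0, 0]]]}}

```text
clock: 11.15
tool_pos: [0.446, 0.061, 0.1032]
orientation: [180.0, 0.0, -5.3]
force: [1.2, -0.4, -1.9]
opening: 0.0118
```

{"method": "arm_command", "body": {"targets": [[[0, 0, -0.04, 0, 3, 0, 0], [0, 0, -0.064, 0.1, 6, 0, 0], [0, 0, -0.064, 0.1, 8.3, 0, 0], [0, 0, -0.064, 0.1, 9.7, 0, 0], [0, 0, -0.064, 0.1, 9.7, -1, 0], [0, 0, -0.064, 0.1, 9.7, -3, 0], [0, 0, -0.064, 0.1, 9.7, -4.5, 0], [0, 0, -0.064, 0.1, 9.7, -4.5, 0]]]}}

```text
clock: 11.82
tool_pos: [0.4456, 0.1552, 0.0556]
orientation: [179.8, 0.2, -8.9]
force: [-0.2, -0.6, -3.2]
opening: 0.0117
```

```bash
python3 - <<'E'
from h import *
from plant import ctrl
o=ctrl.get_obs();print(o["tool_pos"],o["orientation"],o["force"],o["opening"])
m=ctrl.camera_model("wrist");j=ctrl.snapshot("wrist");cv2.imwrite("pics/w5.png",j)
E
```

```text
[0.44560827 0.15515321 0.05564693] [179.76373769   0.23657376  -8.85112902] [-0.15387077 -0.5721634  -3.1729515 ] 0.01173858825694232
```

View pics/w5.png

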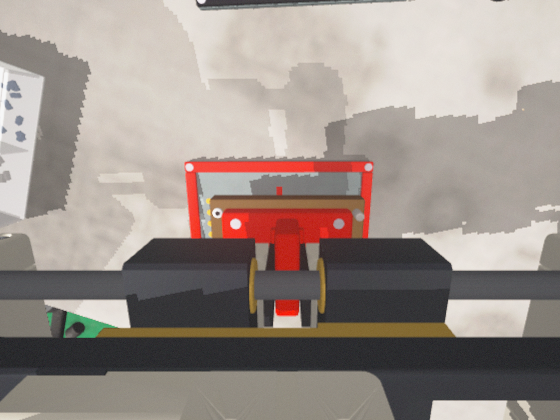

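The red nest hangs over the red frame, a couple of mm right of centre (frame 187–372, nest 209–363 px). Lowering it with a small +y correction.

{"method": "arm_command", "body": {"targets": [[[0, 0, 0, 0.1, 0.2, -0.6, 0], [0, 0, 0, 0.1, 0.2, -1.2, 0], [0, 0, 0, 0.1, 0.2, -1.7, 0], [0, 0, 0, 0.1, 0.2, -2.0, 0], [0, 0, 0, 0.1, 0.2, -2.2, 0], [0, 0, 0, 0.1, 0.2, -2.3, 0], [0, 0, 0, 0.1, 0.2, -2.4, 0], [0, 0, 0, 0.1, 0.2, -2.4, 0]]]}}

```text
clock: 12.53
tool_pos: [0.4487, 0.1589, 0.0346]
orientation: [-180.0, -0.0, -8.8]
force: [-0.1, -0.1, -2.4]
opening: 0.0118
```

{"method": "arm_command", "body": {"targets": [[[0, 0, 0, 0, 0, -0.04, 0], [0, 0, 0, 0, 0, -0.07, 0], [0, 0, 0, 0, 0, -0.1, 0], [0, 0, 0, 0, 0, -0.1, 0]]]}}

```text
clock: 12.87
tool_pos: [0.4488, 0.159, 0.0339]
orientation: [-180.0, -0.0, -8.8]
force: [-3.0, -1.2, 4.0]
opening: 0.0116
```

{"method": "arm_command", "body": {"targets": [[[0, 0, 0, 0, 0, 0, 0.5], [0, 0, 0, 0, 0, 0, 0.5], [0, 0, 0, 0, 0, 0, 0.5], [0, 0, 0, 0, 0, 0, 0.5], [0, 0, 0, 0, 0, 0, 0.5], [0, 0, 0, 0, 0, 0.5, 0.5], [0, 0, 0, 0, 0, 2.5, 0.5], [0, 0, 0, 0, 0, 5, 0.5]]]}}

```text
clock: 13.53
tool_pos: [0.4476, 0.158, 0.083]
orientation: [179.8, 0.2, -8.8]
force: [0.5, -0.1, -0.4]
opening: 0.044
```

{"method": "arm_command", "body": {"targets": [[[0, 0, 0, 0, 0, 3, 0.5], [0, 0, 0.03, 1, -1, 6, 0.5], [0, 0, 0.08, 3, -4, 8, 0.5], [0, 0, 0.14, 5, -7, 8, 0.5], [0, 0, 0.2, 7, -10, 8, 0.5], [0, 0, 0.26, 9, -13.5, 8, 0.5], [0, 0, 0.32, 11, -17, 8, 0.5], [0, 0, 0.39, 13, -20, 8, 0.5]]]}}

```text
clock: 14.2
tool_pos: [0.5793, -0.0433, 0.1641]
orientation: [180.0, -0.0, 13.7]
force: [1.5, 1.3, 1.1]
opening: 0.0436
```

{"method": "arm_command", "body": {"targets": [[[0, 0, 0.06, 2, -3, 0, 0.5], [0, 0, 0.06, 4, -5.6, 0, 0.5], [0, 0, 0.06, 4.3, -6.2, 0, 0.5], [0, 0, 0.06, 4.3, -6.2, 0, 0.5], [0, 0, 0.06, 4.3, -6.2, 0, 0.5]]]}}

```text
clock: 14.62
tool_pos: [0.6214, -0.1035, 0.1632]
orientation: [-180.0, 0.1, 16.9]
force: [0.2, 0.5, -0.6]
opening: 0.0435
```

```bash
python3 - <<'E'
from h import *
from plant import ctrl
o=ctrl.get_obs();print(o["tool_pos"],o["orientation"],o["force"],o["opening"])
m=ctrl.camera_model("wrist");j=ctrl.snapshot("wrist");i=ctrl.snapshot("top");t=ctrl.camera_model("top")
for r in comps(j,"blue",m,.03,1500)+comps(j,"yellow",m,.009,1500): print(*r)
for r in comps(i,"red",t,.009,600): print(*r)
cv2.imwrite("pics/c6.png",np.hstack([cv2.resize(i,(400,300)),cv2.resize(j,(400,300))]))
E
```

```text
[ 0.62135262 -0.10351997  0.16321964] [-1.79978797e+02  5.09787083e-02  1.68816038e+01] [ 0.16082538  0.48146033 -0.61080201] 0.04347615801072007
blue (283, 316) [ 504.9 -137.1] yaw 96.2 97x22
blue (285, 202) [ 620.7 -103.3] yaw 106.9 72x55
yellow (287, 195) [ 620.4 -102.6] yaw 101.7 125x95
yellow (61, 122) [624.2 125.8] yaw 83.8 82x62
red (179, 253) [443.1 126.2] yaw 171.3 94x62
red (475, 178) [ 602.4 -455.8] yaw 11.9 81x38
```

View pics/c6.png

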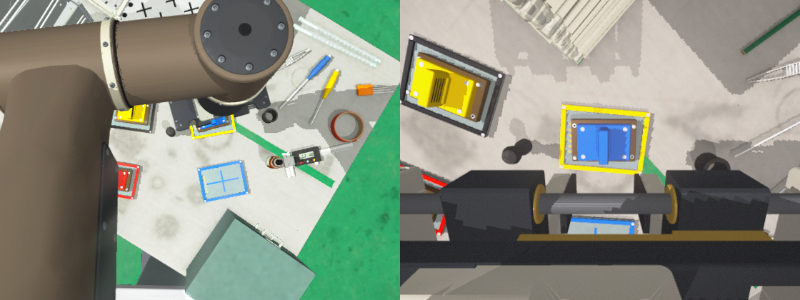

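The blue rib is centred under the jaws, the blue dock is empty, and the stamp still stands. Descending to grip.

{"method": "arm_command", "body": {"targets": [[[0, 0, 0, 0, 0, -1.5, 0.5], [0, 0, 0, 0, 0, -3.5, 0.5], [0, 0, 0, 0, 0, -5.5, 0.5], [0, 0, 0, 0, 0, -7.5, 0.5], [0, 0, 0, 0, 0, -9.5, 0.5], [0, 0, 0, 0, 0, -11, 0.5], [0, 0, 0, 0, 0, -12, 0.5], [0, 0, 0, 0, 0, -12.3, 0.5]]]}}

```text
clock: 15.38
tool_pos: [0.6206, -0.1021, 0.0393]
orientation: [-180.0, 0.1, 17.0]
force: [-0.0, 0.8, 0.4]
opening: 0.0442
```

{"method": "arm_command", "body": {"targets": [[[0, 0, 0, 0, 0, -0.4, 0.5], [0, 0, 0, 0, 0, -0.7, 0.5], [0, 0, 0, 0, 0, -0.7, 0], [0, 0, 0, 0, 0, -0.7, 0], [0, 0, 0, 0, 0, -0.7, 0], [0, 0, 0, 0, 0, -0.7, 0], [0, 0, 0, 0, 0, -0.7, 0], [0, 0, 0, 0, 0, -0.7, 0]]]}}

```text
clock: 16.05
tool_pos: [0.6219, -0.1031, 0.0339]
orientation: [180.0, -0.0, 17.0]
force: [-0.5, 1.0, 2.2]
opening: 0.012
```

{"method": "arm_command", "body": {"targets": [[[0, 0, 0, 0, 0, 0, 0], [0, 0, 0, 0, 0, 0, 0], [0, 0, 0, 0, 0, 0.5, 0], [0, 0, 0, 0, 0, 1.5, 0], [0, 0, 0, 0, 0, 3, 0], [0, 0, 0, 0, 0, 5, 0], [0, 0, 0, 0, 0, 7, 0], [0, 0, 0, 0, 0, 7, 0]]]}}

```text
clock: 16.72
tool_pos: [0.6243, -0.1033, 0.1087]
orientation: [179.9, -0.4, 17.0]
force: [0.7, 0.2, 0.1]
opening: 0.0118
```

{"method": "arm_command", "body": {"targets": [[[0, 0, -0.01, -1, -0.2, 0, 0], [0, 0, -0.03, -3, -0.6, 0, 0], [0, 0, -0.05, -6, -1.3, 0, 0], [0, 0, -0.073, -9, -1.9, 0, 0], [0, 0, -0.073, -12, -2.6, 0, 0], [0, 0, -0.073, -14.7, -3.1, 0, 0], [0, 0, -0.073, -16.7, -3.5, 0, 0], [0, 0, -0.073, -17.3, -3.7, 0, 0]]]}}

```text
clock: 17.38
tool_pos: [0.4441, -0.1406, 0.103]
orientation: [-179.9, 0.1, 12.7]
force: [-0.3, -0.5, -1.7]
opening: 0.0119
```

{"method": "arm_command", "body": {"targets": [[[0, 0, 0, 0, 0, 0, 0], [0, 0, 0, 0, 0, -1, 0], [0, 0, 0, 0, 0, -2.5, 0], [0, 0, 0, 0, 0, -4, 0], [0, 0, 0, 0, 0, -4.5, 0], [0, 0, 0, 0, 0, -4.5, 0]]]}}

```text
clock: 17.88
tool_pos: [0.4483, -0.1401, 0.0572]
orientation: [-180.0, 0.2, 12.8]
force: [0.3, 0.3, -0.7]
opening: 0.0119
```

```bash
python3 - <<'E'
from h import *
from plant import ctrl
o=ctrl.get_obs();print(o["tool_pos"],o["orientation"],o["force"],o["opening"])
m=ctrl.camera_model("wrist");j=ctrl.snapshot("wrist");cv2.imwrite("pics/w7.png",j)
E
```

```text
[ 0.44826966 -0.14007362  0.05724058] [-1.79979282e+02  1.70215649e-01  1.27833442e+01] [ 0.29060053  0.34685837 -0.67953844] 0.011870722214100406
```

View pics/w7.png

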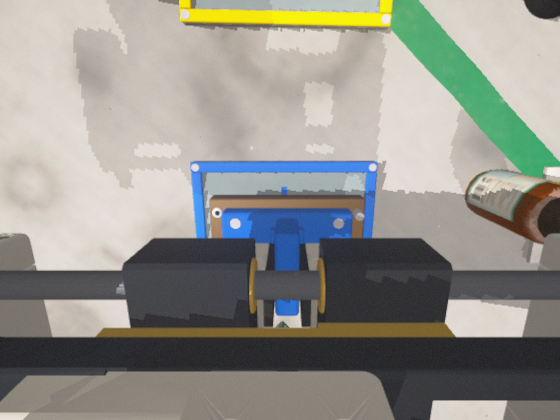

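The blue nest is held level and centred over the blue frame (frame 193–376, nest 210–363 px). Setting it down.

{"method": "arm_command", "body": {"targets": [[[0, 0, 0, 0, 0, -0.6, 0], [0, 0, 0, 0, 0, -1.2, 0], [0, 0, 0, 0, 0, -1.7, 0], [0, 0, 0, 0, 0, -2.0, 0], [0, 0, 0, 0, 0, -2.2, 0], [0, 0, 0, 0, 0, -2.3, 0], [0, 0, 0, 0, 0, -2.4, 0], [0, 0, 0, 0, 0, -2.4, 0]]]}}

```text
clock: 18.6
tool_pos: [0.4488, -0.1401, 0.0345]
orientation: [180.0, 0.0, 12.8]
force: [-0.1, -0.9, -1.2]
opening: 0.0117
```

{"method": "arm_command", "body": {"targets": [[[0, 0, 0, 0, 0, -0.04, 0], [0, 0, 0, 0, 0, -0.08, 0], [0, 0, 0, 0, 0, -0.1, 0], [0, 0, 0, 0, 0, -0.1, 0]]]}}

```text
clock: 18.93
tool_pos: [0.4489, -0.1401, 0.0339]
orientation: [180.0, -0.0, 12.8]
force: [-1.0, 1.3, 2.2]
opening: 0.0117
```

{"method": "arm_command", "body": {"targets": [[[0, 0, 0, 0, 0, 0, 0.5], [0, 0, 0, 0, 0, 0, 0.5], [0, 0, 0, 0, 0, 0, 0.5], [0, 0, 0, 0, 0, 0, 0.5], [0, 0, 0, 0, 0, 0, 0.5], [0, 0, 0, 0, 0, 0.5, 0.5], [0, 0, 0, 0, 0, 2.5, 0.5], [0, 0, 0, 0, 0, 5, 0.5]]]}}

```text
clock: 19.6
tool_pos: [0.4473, -0.1402, 0.083]
orientation: [-180.0, 0.2, 12.8]
force: [0.8, -0.8, 0.1]
opening: 0.0435
```

{"method": "arm_command", "body": {"targets": [[[0, 0, 0, 0, 0, 3, 0.5], [0, 0, -0.03, 1, 1, 6, 0.5], [0, 0, -0.08, 3, 4, 8, 0.5], [0, 0, -0.13, 5, 7, 8, 0.5], [0, 0, -0.18, 7, 10, 8, 0.5], [0, 0, -0.23, 9, 13, 8, 0.5], [0, 0, -0.28, 11, 16, 8, 0.5], [0, 0, -0.332, 13, 19, 8, 0.5]]]}}

```text
clock: 20.27
tool_pos: [0.5794, 0.0515, 0.1641]
orientation: [-180.0, -0.0, -6.4]
force: [0.4, -0.5, -0.2]
opening: 0.0439
```

{"method": "arm_command", "body": {"targets": [[[0, 0, 0, 2, 3, 0, 0.5], [0, 0, 0, 4.5, 5.5, 0, 0.5], [0, 0, 0, 5.1, 6.5, 0, 0.5], [0, 0, 0, 5.1, 6.5, 0, 0.5], [0, 0, 0, 5.1, 6.5, 0, 0.5]]]}}

```text
clock: 20.68
tool_pos: [0.6294, 0.1151, 0.163]
orientation: [180.0, 0.1, -6.2]
force: [-0.6, -0.4, -1.0]
opening: 0.0438
```

```bash
python3 - <<'E'
from h import *
from plant import ctrl
o=ctrl.get_obs();print(o["tool_pos"],o["orientation"],o["force"],o["opening"])
m=ctrl.camera_model("wrist");j=ctrl.snapshot("wrist");cv2.imwrite("pics/w8.png",j);t=ctrl.camera_model("top");i=ctrl.snapshot("top")
for r in comps(j,"yellow",m,.03,1500): print(*r)
for r in comps(i,"blue",t,.009,600): print(*r)
E
```

```text
[0.62935142 0.11513892 0.16302508] [ 1.79965179e+02  6.90934105e-02 -6.19057944e+00] [-0.60463109 -0.36392559 -0.97047485] 0.04379264301027618
yellow (287, 202) [628.8 113.8] yaw 83.8 72x56
yellow (495, 179) [625.6 -88.7] yaw 101.7 116x89
blue (312, 254) [ 448.7 -140.1] yaw 102.8 124x93
blue (446, 95) [ 771.2 -399.9] yaw 139.0 86x16
```

View pics/w8.png

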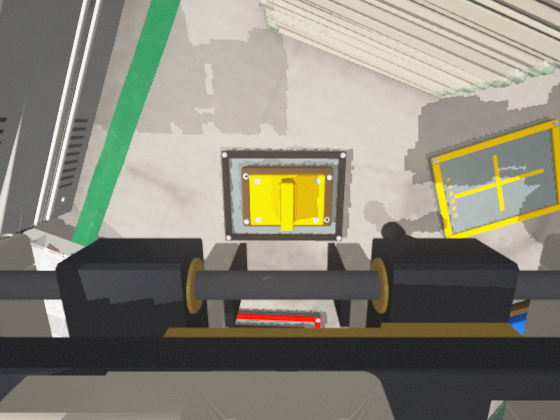

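The yellow nest stands centred in the pad at (287,202), and the empty yellow dock and the stamp are clear. Gripping.

{"method": "arm_command", "body": {"targets": [[[0, 0, 0, 0, 0, -1.5, 0.5], [0, 0, 0, 0, 0, -3.5, 0.5], [0, 0, 0, 0, 0, -5.5, 0.5], [0, 0, 0, 0, 0, -7.5, 0.5], [0, 0, 0, 0, 0, -9.5, 0.5], [0, 0, 0, 0, 0, -11, 0.5], [0, 0, 0, 0, 0, -12, 0.5], [0, 0, 0, 0, 0, -12.3, 0.5]]]}}

```text
clock: 21.45
tool_pos: [0.6285, 0.1136, 0.0393]
orientation: [179.9, 0.1, -6.3]
force: [-0.8, 0.3, 0.0]
opening: 0.0438
```

{"method": "arm_command", "body": {"targets": [[[0, 0, 0, 0, 0, -0.4, 0.5], [0, 0, 0, 0, 0, -0.7, 0.5], [0, 0, 0, 0, 0, -0.7, 0], [0, 0, 0, 0, 0, -0.7, 0], [0, 0, 0, 0, 0, -0.7, 0], [0, 0, 0, 0, 0, -0.7, 0], [0, 0, 0, 0, 0, -0.7, 0], [0, 0, 0, 0, 0, -0.7, 0]]]}}

```text
clock: 22.12
tool_pos: [0.6299, 0.115, 0.0339]
orientation: [-180.0, -0.0, -6.2]
force: [-0.3, 0.5, 2.2]
opening: 0.0114
```

{"method": "arm_command", "body": {"targets": [[[0, 0, 0, 0, 0, 0, 0], [0, 0, 0, 0, 0, 0, 0], [0, 0, 0, 0, 0, 0.5, 0], [0, 0, 0, 0, 0, 2, 0], [0, 0, 0, 0, 0, 4.5, 0], [0, 0, 0, 0, 0, 7.5, 0], [0, 0, 0, 0, 0, 10, 0], [0, 0, 0, 0, 0, 11, 0]]]}}

```text
clock: 22.78
tool_pos: [0.6312, 0.1153, 0.1476]
orientation: [-179.9, -0.2, -6.2]
force: [0.9, -0.2, -0.5]
opening: 0.0118
```

{"method": "arm_command", "body": {"targets": [[[0, 0, 0.02, 0, -0.8, 0, 0], [0, 0, 0.06, -0.2, -3, 0, 0], [0, 0, 0.11, -0.4, -6, 0, 0], [0, 0, 0.16, -0.6, -9.5, 0, 0], [0, 0, 0.21, -0.8, -13, 0, 0], [0, 0, 0.26, -1, -16.5, 0, 0], [0, 0, 0.311, -1, -19.5, 0, 0], [0, 0, 0.311, -1, -21.8, 0, 0]]]}}

```text
clock: 23.45
tool_pos: [0.6186, -0.1053, 0.1427]
orientation: [-180.0, 0.1, 11.7]
force: [-0.5, 0.1, -1.4]
opening: 0.012
```

{"method": "arm_command", "body": {"targets": [[[0, 0, 0, 0, 0, 0, 0], [0, 0, 0, 0, 0, -1, 0], [0, 0, 0, 0, 0, -3, 0], [0, 0, 0, 0, 0, -5.5, 0], [0, 0, 0, 0, 0, -7.5, 0], [0, 0, 0, 0, 0, -8.5, 0], [0, 0, 0, 0, 0, -8.5, 0]]]}}

```text
clock: 24.03
tool_pos: [0.6175, -0.1024, 0.055]
orientation: [-179.9, 0.3, 11.6]
force: [0.2, 0.4, -2.5]
opening: 0.012
```

```bash
python3 - <<'E'
from h import *
from plant import ctrl
o=ctrl.get_obs();print(o["tool_pos"],o["orientation"],o["force"],o["opening"])
m=ctrl.camera_model("wrist");j=ctrl.snapshot("wrist");cv2.imwrite("pics/w9.png",j)
E
```

```text
[ 0.61745839 -0.1024207   0.05502069] [-179.94203075    0.32994718   11.59939304] [ 0.18082591  0.44901623 -2.53376231] 0.01200171822723188
```

View pics/w9.png

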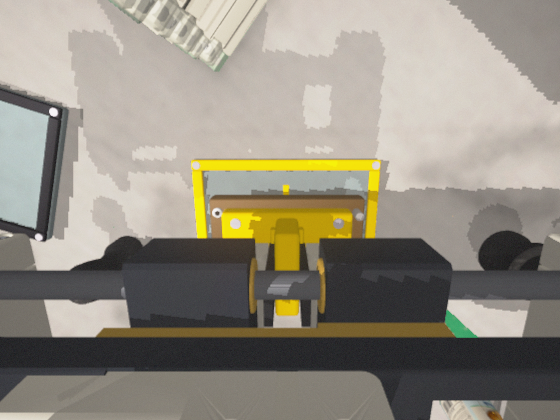

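The yellow nest is centred over the yellow frame (frame 194–378, nest 210–363 px). Setting it down.

{"method": "arm_command", "body": {"targets": [[[0, 0, 0, 0, 0, -0.6, 0], [0, 0, 0, 0, 0, -1.2, 0], [0, 0, 0, 0, 0, -1.7, 0], [0, 0, 0, 0, 0, -2.0, 0], [0, 0, 0, 0, 0, -2.2, 0], [0, 0, 0, 0, 0, -2.3, 0], [0, 0, 0, 0, 0, -2.4, 0], [0, 0, 0, 0, 0, -2.4, 0]]]}}

```text
clock: 24.75
tool_pos: [0.6197, -0.1031, 0.0345]
orientation: [-180.0, -0.0, 11.6]
force: [0.3, 0.5, -1.6]
opening: 0.0117
```

{"method": "arm_command", "body": {"targets": [[[0, 0, 0, 0, 0, -0.04, 0], [0, 0, 0, 0, 0, -0.08, 0], [0, 0, 0, 0, 0, -0.1, 0], [0, 0, 0, 0, 0, -0.1, 0]]]}}

```text
clock: 25.08
tool_pos: [0.6199, -0.1031, 0.0339]
orientation: [180.0, -0.0, 11.6]
force: [-0.6, -0.6, 1.2]
opening: 0.0119
```

{"method": "arm_command", "body": {"targets": [[[0, 0, 0, 0, 0, 0, 0.5], [0, 0, 0, 0, 0, 0, 0.5], [0, 0, 0, 0, 0, 0, 0.5], [0, 0, 0, 0, 0, 0, 0.5], [0, 0, 0, 0, 0, 0, 0.5], [0, 0, 0, 0, 0, 0.5, 0.5], [0, 0, 0, 0, 0, 2.5, 0.5], [0, 0, 0, 0, 0, 5, 0.5]]]}}

```text
clock: 25.75
tool_pos: [0.6183, -0.1032, 0.0825]
orientation: [-180.0, 0.2, 11.6]
force: [-0.2, -0.5, -0.4]
opening: 0.0438
```

{"method": "arm_command", "body": {"targets": [[[0, 0, 0, 0, 0, 3, 0.5], [0, 0, 0, 0, 0, 6, 0.5], [0, 0, 0, 0, 0, 9, 0.5], [0, 0, 0, -1, 1.5, 12, 0.5], [0, 0, 0, -2, 4, 14, 0.5], [0, 0, 0, -3.3, 7, 14, 0.5], [0, 0, 0, -4.6, 10, 14, 0.5], [0, 0, 0, -6, 13, 14, 0.5]]]}}

```text
clock: 26.42
tool_pos: [0.5592, 0.0279, 0.2246]
orientation: [-180.0, -0.1, 11.5]
force: [0.8, 0.8, 0.7]
opening: 0.044
```

{"method": "arm_command", "body": {"targets": [[[0, 0, 0, -1.3, 3, 0, 0.5], [0, 0, 0, -2.6, 6, 0, 0.5], [0, 0, 0, -3.9, 9, 0, 0.5], [0, 0, 0, -5.2, 12, 0, 0.5], [0, 0, 0, -6.5, 15, 0, 0.5], [0, 0, 0, -7.8, 18, 0, 0.5], [0, 0, 0, -9.1, 21, 0, 0.5], [0, 0, 0, -10.4, 24, 0, 0.5]]]}}

```text
clock: 27.08
tool_pos: [0.4548, 0.2682, 0.2243]
orientation: [-180.0, -0.0, 11.6]
force: [0.3, 0.0, -0.3]
opening: 0.0437
```

{"method": "arm_command", "body": {"targets": [[[0, 0, 0, -1.3, 3, 0, 0.5], [0, 0, 0, -2.6, 6, 0, 0.5], [0, 0, 0, -3.9, 9, 0, 0.5], [0, 0, 0, -5.2, 12, 0, 0.5], [0, 0, 0, -6.5, 15, 0, 0.5], [0, 0, 0, -7.8, 18, 0, 0.5], [0, 0, 0, -9.1, 20, 0, 0.5], [0, 0, 0, -10.4, 22, 0, 0.5]]]}}

```text
clock: 27.75
tool_pos: [0.3508, 0.4882, 0.2238]
orientation: [-180.0, -0.0, 11.6]
force: [0.9, -1.2, -0.3]
opening: 0.0441
```

```bash
python3 - <<'E'
from h import *
from plant import ctrl
o=ctrl.get_obs();print(o["clock"],o["tool_pos"],o["force"])
t=ctrl.camera_model("top");i=ctrl.snapshot("top");s=ctrl.snapshot("side")
for c in("red","blue","yellow"):
    for r in comps(i,c,t,.009,600): print(*r)
    k=mask(i,c); e=cv2.connectedComponentsWithStats(k)
    for x,y,w,h,a in e[2][1:]:
        if a>500: print(c,"comp",x,y,w,h,a)
cv2.imwrite("pics/t10.png",i);cv2.imwrite("pics/c10.png",np.hstack([i[100:320,80:480],s[140:360,160:560]]))
E
```

```text
27.75 [0.35076693 0.48824784 0.22378761] [ 0.93303169 -1.20441301 -0.34875077]
red (160, 250) [447.8 157. ] yaw 81.1 124x94
red (475, 178) [ 602.3 -455.4] yaw 11.9 81x39
red comp 125 221 70 58 717
red comp 137 234 42 32 942
blue (312, 254) [ 448.7 -140.1] yaw 102.7 124x94
blue (446, 95) [ 771.3 -399.9] yaw 138.6 86x16
blue comp 277 225 70 58 700
blue comp 294 238 41 32 914
yellow (295, 166) [ 618.9 -103.3] yaw 101.6 125x95
yellow (463, 119) [ 723.7 -433. ] yaw 154.4 86x18
yellow comp 261 138 69 57 768
yellow comp 276 149 42 32 996
```

View pics/c10.png

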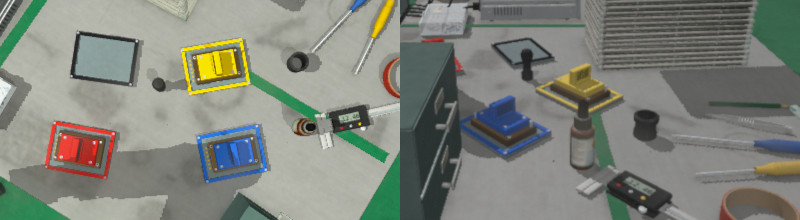

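All three nests are flat in their own frames, the pad is empty, and the stamp, loupe and bottle stand as before. Handing in.

```bash
python3 -c "
from plant import ctrl
print(ctrl.close_job())"
```

```text
the job is handed in; nothing more can be done
None
```

All three nests now stand in the frame that matches their cover, and the job is handed in; arm time was about 28 s of the 112 s allowed. The order was yellow to the pad, red to the red dock, blue to the blue dock, then yellow from the pad to the yellow dock.

- **Placement:** each nest was lowered until the wrist force showed it resting on the deck before I released it. The last top and side pictures show each one centred and lengthwise in its frame. The side view confirms flatness for blue and yellow only; the cabinet hides red there, so red rests on the top view.
- **Bystanders:** the pad is empty, and by eye in the last pictures the loupe, stamp and dropper bottle stand as they did at the start. I did not re-measure their positions.
- **Forces:** wrist force readings stayed within about 5 N, and the gripper was well clear of everything at the end.
- **Deviation:** on the first approach the arm stopped about 15 mm short, because some of my steps exceeded the per-row limit. I corrected this before gripping. No check failed or disagreed otherwise.

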